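# Shut the bead pot's drain cock and stir the beads

### The job

Get the bead-wash pot ready: turn the red key of its drain cock a quarter across the pipe to shut it, pressing the plug down fully home into its taper so that it stays shut when you let go. Then take the wooden rod from its stand, stir the beads round in the pot with it until every one of them has been carried at least a bead's width from its place, and leave the rod standing in the pot, with every bead still inside. Do not touch the beads with the gripper, and do not knock the lime ink tub about.

Things in the scene. Friction and masses are not known exactly. Their poses are not given: they have to be found in the camera images.
- pot_floor (a point): Steel bead-wash pot, open at the top, fixed to the table: outside diameter 95 mm at the rim, inside diameter 84 mm, rim 95 mm above the table. This point is the centre of its inner floor, 8 mm above the table. Its -y axis points along the horizontal drain pipe (20 mm thick, axis 26 mm above the table) towards the brass drain cock, whose upright axis stands 137 mm from the pot's centre.
- key_grip (a point): Red key on the drain cock's upright axis: a wing 46 mm long, 12 thick, 30 tall on a round flange 46 mm across. With the plug proud the flange's upper face is 61.5 mm, the wing's top 90.5 mm above the table. This point is on the axis 20 mm above the flange face, 9 mm under the wing's top; x runs along the wing's length, y across its thickness, z up. It turns and sinks with the plug.
- cock_turn (a joint): Angle of the key in rad, growing anticlockwise seen from above. 0: wing in line with the drain pipe, cock open. 1.571: wing square across the pipe, cock shut. It can turn from -0.3 to 2.2, with no stop at the shut position. A return spring (about 0.05 N m per rad, at rest at 0.35) turns the key back towards open when let go, unless the plug is wedged in its taper.
- cock_seat (a joint): How far the plug has been pushed down into its tapered hole, in m. 0: proud, loose. 0.006: fully home, flange down almost onto the barrel (gap shrinks from 6 mm to nothing). It takes hold of the taper from about 2 mm on, and stays at the depth it was pushed to. Pushing it fully home takes about 13 to 16 N downwards (9 N to start it moving); the deeper it is, the harder it holds and turns (up to about 0.2 N m). Under 3 mm it does not hold against the spring.
- rod_mid (a point): Round wooden stirring rod, 14 mm thick and 190 mm long, 30 g, standing upright (up to 4 degrees off) in its stand. This point is at its middle; z runs along the rod from foot to top, so the top is 95 mm above and the foot 95 mm below.
- rod_foot (a point): Centre of the stirring rod's lower end face.
- rod_stand: Grey plastic stand of the rod, fixed to the table: foot 60 mm across, upright tube 62 mm tall, hole about 17 mm wide, its bottom 6 mm above the table. Origin at the centre of its underside.
- ink_tub_lime: Bystander: open tub of lime ink, 130 mm across, 66 mm tall, loose. Origin at the centre of its underside.
- bead_red_center (a point): Centre of the red mixing bead, a loose plastic ball 18 mm across, 10 g, lying on the pot's floor.
- bead_orange_center (a point): Centre of the orange mixing bead, a loose plastic ball 18 mm across, 10 g, lying on the pot's floor.
- bead_yellow_center (a point): Centre of the yellow mixing bead, a loose plastic ball 18 mm across, 10 g, lying on the pot's floor.
- bead_green_center (a point): Centre of the green mixing bead, a loose plastic ball 18 mm across, 10 g, lying on the pot's floor.
- bead_blue_center (a point): Centre of the blue mixing bead, a loose plastic ball 18 mm across, 10 g, lying on the pot's floor.
- bead_white_center (a point): Centre of the white mixing bead, a loose plastic ball 18 mm across, 10 g, lying on the pot's floor.
Things that resemble listed ones, but are neither listed nor needed, are in the scene too. Leave any blue look-alike of the part that bears pot_floor alone.

How it is judged:
By the outcome, as a careful person would: the job done as asked, in the order asked, and still so for the second after the job is handed in, with the robot touching nothing.
It also fails if it takes over 70 s, if anything falls off the work surface, if the arm or the gripper's body presses on something with over 40 N, if the wrist force passes 120 N, or if a joint passes its speed limit or range.

### The arm

A 7-joint arm with a two-finger parallel gripper is mounted at the origin on the work surface; the furniture and walls round the work are solid. World frame = base frame: x ahead of the robot, y to its left, z up, the work surface at z = 0. Lengths are in m, angles in rad, forces in N, time in s.
With the tool pointing down it reaches from about 0.4 to 0.85 m from the base axis. Payload 10.4 kg.
Tool frame: the origin (TCP) lies on the centre line of the jaws, within the pads' length; the fingertips stand 17 mm ahead of it and the grasp point (between the pads) lies 2 mm behind it; z points along the fingers, y is the line along which they close (so a half turn about z gives the same grasp; the last joint's range is limited). The gripper opens to 87 mm and grips with 3 to 60 N. Pads are 19 mm wide; open, the fingers measure 117 mm over their backs; the gripper's body (75 mm by 190 mm) begins 51 mm behind the grasp point.
Start: joints at [-1.227, 0.332, -0.065, 1.46, 0.022, 1.35, -0.088], TCP at [0.224, 0.583, 0.24] pointing down, gripper open.
Joint ranges: [-2.6, 2.6], [-0.5, 2.12], [-1.47, 1.34], [0.16, 2.42], [-1.27, 4.41], [0.06, 2.06], [-2.6, 2.6]. Speed limits (rad/s): [2.22, 2.22, 2.79, 2.79, 3.14, 3.14, 3.14].

### API

Orientations are given as a rotation vector (axis times angle).
In Python, from cell import r gives the robot as it stands.
- The arm moves only by the tool servo_tool, never from a script. Its argument "moves" is a list of rows, each an object with "xyz": the shift along the world's x, y, z normalised to -1 to 1, where 1 is 0.5 m, a list of three; "rot": the turn, a rotation vector about the world's x, y, z normalised to -1 to 1, where 1 is 0.5 rad, a list of three. A call has 1 to 8 rows; each row shifts and turns the commanded pose from where the row before left it; what a row does not reach is not made up. A row lasts 1/10 s, in which the tool goes at most 50 mm and 8.59 degrees, less where a joint would pass 70% of its speed; a pose out of reach is approached as far as the arm can. A call with a number of a shift or a turn outside -1 to 1 is refused whole. A call with a gripper value outside its range is refused whole. "gripper" is the closure, from 0 (fully open) to 1 (shut), set as the call begins (left out, the last holds). The fingers move at their own pace and stop on an object; "squeeze" is the grip in N (left out, the last holds). Time passes only in rows, so rows that do not move let the fingers close. It gives the time, the measured TCP pose, the force, the opening and the grip force at its end, in the units of the state.
- r.sense(): the state, without advancing time (a new reading comes with each control period).
- r.snapshot(name): name is "scene" or "top"; returns the picture (384x512x3 uint8, blue, green, red); there is no depth.
- r.camera_info(name): a dict with "camera_matrix" (3x3 intrinsics, pixels), "T" (4x4, takes a point from camera to world coordinates). Camera axes: x right, y down, z forward; pixel columns grow to the right and rows downward; lengths in m; the calibration is good to about 2 mm. A picture is of the moment at which its call begins. camera_info takes no time and is no camera call.
- r.sign_off(): hands the job in; it is judged then, once.
Trained networks look in the newest picture that a camera, given by its name, has taken for a name from the list of things; names that differ only in an ending like _2 or _b are one class to them, and where a whole thing is asked for, a point or a joint stands for the part that bears it (a point fixed in the world has none). Each returns a list of dicts, best first, with "p" (0 to 1); they miss things now and then, are a little off and sometimes report something else, mostly with a low value. They report only what shows in the picture. A call takes as long as a camera call. They do not tell look-alikes from the thing itself.
- r.boxes_of(camera, target): "box" ([left, top, right, bottom] in pixels, round what is visible of it).
- r.trace(camera, target): "pixels" (384x512 bool, what is visible of it) and "box" ([left, top, right, bottom] in pixels, round what is visible of it).
- r.mark_of(camera, target): "centre" ([column, row] in pixels: a listed point, or the origin of a listed thing).
The state is a dict: "clock": time; "q": joint angles; "dq": joint speeds; "joint_torque": joint torques, N m; "tool_pos": TCP position; "orientation": TCP orientation; "ft_force": force on the tool from outside, world axes, zero at the start; "moment": the same for the moment, N m; "opening": finger opening in m; "grip_force": force on a finger pad.
Only numpy, scipy, OpenCV 4.12 (cv2) and the standard library are available. Lean on these libraries where they do the work, as an engineer would, in place of code of your own. Each camera call takes 0.05 s, during which the arm holds its last target. There are 200 camera calls.

## Working session

There is one attempt and no reset: what is moved stays moved. The work goes in short steps, Python scripts to look and compute and a tool call to move; the robot and the scene stay as the last step left them, time stands still between calls to the robot, and variables do not carry over. Pictures are saved under pics/ and viewed, at most 10 in all, crops included, and the job is handed in when it is done.

Besides the shell and the picture viewer there is one more tool, called after ">>>" by a JSON object that holds its "op" and its "data". servo_tool: Moves the arm, as the interface text tells. Its arguments: {"type":"object","properties":{"moves":{"type":"array","items":{"type":"object","properties":{"xyz":{"type":"array","items":{"type":"number"}},"rot":{"type":"array","items":{"type":"number"}}}}},"gripper":{"type":"number"},"squeeze":{"type":"number"}},"required":["moves"]}

```bash
mkdir -p pics; ls
cat > h.py <<'E'
import numpy as np, cv2
from cell import r
def ray(cam,px):
    i=r.camera_info(cam);K=np.array(i["camera_matrix"]);T=np.array(i["T"])
    d=T[:3,:3]@np.linalg.solve(K,[px[0],px[1],1.]);return T[:3,3],d
def atz(cam,px,z):
    o,d=ray(cam,px);return (o+d*(z-o[2])/d[2]).round(4)
def tri(p1,p2):
    (o1,d1),(o2,d2)=ray("scene",p1),ray("top",p2)
    A=np.stack([d1,-d2],1);s=np.linalg.lstsq(A,o2-o1,rcond=None)[0]
    a,b=o1+s[0]*d1,o2+s[1]*d2;return ((a+b)/2).round(4),round(float(np.linalg.norm(a-b)),4)
def proj(cam,P):
    i=r.camera_info(cam);K=np.array(i["camera_matrix"]);T=np.array(i["T"])
    c=K@(T[:3,:3].T@(np.array(P)-T[:3,3]));return (c[:2]/c[2]).round(1)
E
python3 - <<'E'
from h import *
a=r.snapshot("scene");b=r.snapshot("top")
cv2.imwrite("pics/a.png",a);cv2.imwrite("pics/s.npy.png",a);cv2.imwrite("pics/b.png",b)
for t in ["pot_floor","key_grip","rod_mid","rod_foot","rod_stand","ink_tub_lime"]+[f"bead_{c}_center" for c in "red orange yellow green blue white".split()]:
    for c in("scene","top"):
        print(t,c,[(np.round(m["centre"],1).tolist(),round(m["p"],2)) for m in r.mark_of(c,t)[:4]])
for c in("scene","top"): print(c,np.round(r.camera_info(c)["T"],3).tolist())
print(r.sense())
E
```

```text
pics
pot_floor scene [([290.7, 193.3], 0.9), ([174.1, 276.6], 0.58)]
pot_floor top [([319.2, 156.8], 0.62), ([152.0, 244.9], 0.55)]
key_grip scene [([233.2, 243.5], 0.91), ([336.4, 171.1], 0.59)]
key_grip top [([361.0, 170.5], 0.71), ([244.8, 151.0], 0.57), ([188.9, 262.0], 0.46)]
rod_mid scene [([231.8, 181.0], 0.7)]
rod_mid top []
rod_foot scene [([230.4, 179.5], 0.5)]
rod_foot top []
rod_stand scene [([228.4, 206.6], 0.54)]
rod_stand top [([245.0, 158.8], 0.48)]
ink_tub_lime scene [([251.7, 226.7], 0.77)]
ink_tub_lime top []
bead_red_center scene []
bead_red_center top [([321.2, 166.6], 0.5)]
bead_orange_center scene []
bead_orange_center top [([310.2, 156.8], 0.39)]
bead_yellow_center scene []
bead_yellow_center top [([327.3, 155.9], 0.61)]
bead_green_center scene []
bead_green_center top [([321.4, 147.0], 0.45), ([324.5, 156.6], 0.33)]
bead_blue_center scene [([256.3, 228.3], 0.32)]
bead_blue_center top [([324.7, 156.1], 0.48), ([316.2, 150.7], 0.46)]
bead_white_center scene []
bead_white_center top [([324.3, 162.0], 0.59)]
scene [[-0.537, -0.348, 0.769, -0.41], [-0.843, 0.196, 
[... 190 characters left out ...]
lock': 1.3, 'q': array([-1.22661792,  0.33218273, -0.06470831,  1.46012463,  0.02160194,
        1.34990789, -0.08850751]), 'dq': array([ 0.00011536,  0.00050216,  0.00010038, -0.00046217,  0.00071424,
       -0.00119449,  0.00113163]), 'joint_torque': array([-2.61161522e-04, -6.23042393e+01,  2.44265544e-02, -3.90119076e+01,
       -6.12392183e-02,  3.16050975e-02, -6.12946238e-06]), 'tool_pos': array([0.22411367, 0.58344382, 0.23957456]), 'orientation': array([-5.72902408e-01, -3.08890912e+00, -1.15305085e-04]), 'ft_force': array([-0.47500763,  0.07064091, -0.35996772]), 'moment': array([-8.89622565e-06, -4.17960829e-03, -4.22263785e-02]), 'grip_force': 0.0, 'opening': 0.08730236697457376}
```

View pics/a.png

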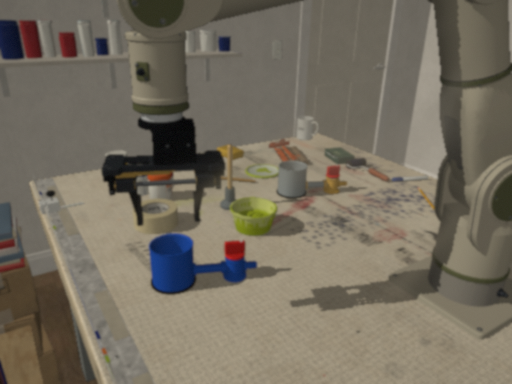

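View pics/b.png

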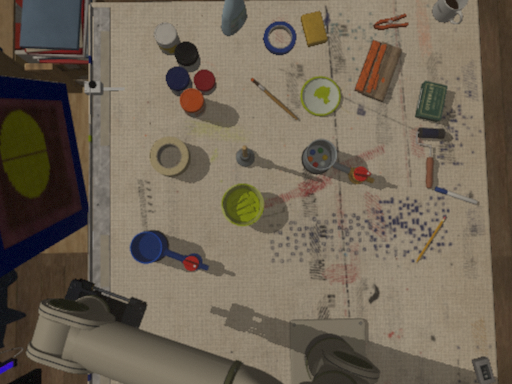

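The scene shows the steel pot at scene (291,180) / top (320,156), with a red key at scene (333,172) / top (361,174). The rod in its stand is at scene (229,178) / top (245,155), and the lime tub at top (243,204).
Possible mix-ups are the blue pot at top (150,247) with its red key at top (191,263). I choose the steel pot with the key at (361,174), and will check it in one crop.

Run:
```python
from h import *
b=cv2.imread("pics/b.png");a=cv2.imread("pics/a.png")
c=np.hstack([cv2.resize(b[130:210,220:390],None,fx=4,fy=4,interpolation=2)[:320,:],])
d=cv2.resize(a[130:240,210:360],None,fx=2.5,fy=2.5,interpolation=2)
d=cv2.copyMakeBorder(d,0,0,0,680-d.shape[1],0)
cv2.imwrite("pics/c.png",np.vstack([c,d]))
print("pot",tri((290.7,193.3),(319.2,156.8)),atz("top",(319.2,156.8),.008),atz("scene",(290.7,193.3),.008))
print("key",tri((336.4,171.1),(361,170.5)),atz("top",(361,170.5),.0815),atz("scene",(336.4,171.1),.0815))
print("stand",atz("top",(245,158.8),0),atz("scene",(228.4,206.6),0))
print("rodmid",tri((231.8,181),(245,157)))
for t in ["key_grip","pot_floor","rod_mid","rod_stand","ink_tub_lime"]:
  for cam in("scene","top"):
    for m in r.trace(cam,t)[:3]:
        ys,xs=np.nonzero(m["pixels"]); print(t,cam,round(m["p"],2),np.round(m["box"],1),xs.mean().round(1),ys.mean().round(1))
# red pixels of key in top
hsv=cv2.cvtColor(b,cv2.COLOR_BGR2HSV);m=((hsv[...,0]<8)|(hsv[...,0]>172))&(hsv[...,1]>170)&(hsv[...,2]>90)
ys,xs=np.nonzero(m[155:195,340:385]);print("red",len(xs),xs.mean()+340,ys.mean()+155,np.cov(xs,ys).round(1).tolist(),xs.min()+340,xs.max()+340,ys.min()+155,ys.max()+155)
```

```text
pot (array([ 0.6241,  0.0066, -0.0116]), 0.001) [0.621  0.0092 0.008 ] [0.5894 0.0342 0.008 ]
key (array([ 0.5618, -0.1158,  0.0659]), 0.0211) [ 0.5669 -0.1039  0.0815] [ 0.527  -0.0966  0.0815]
stand [0.6203 0.2436 0.    ] [0.6173 0.2482 0.    ]
rodmid (array([0.6128, 0.241 , 0.0846]), 0.0039)
key_grip scene 0.75 [224.5 238.5 249.7 262.3] 234.6 249.2
key_grip scene 0.61 [327.6 164.3 339.1 177. ] 333.1 171.0
key_grip top 0.77 [354.7 162.2 369.2 180.8] 361.1 173.0
key_grip top 0.54 [185.6 254.4 202.7 273.2] 191.3 262.6
key_grip top 0.35 [355.  166.9 372.4 183.5] 361.2 173.4
pot_floor scene 0.86 [148.5 231.3 259.1 294.1] 191.9 262.9
pot_floor scene 0.61 [277.3 161.2 347.9 197.5] 304.9 179.8
pot_floor scene 0.31 [226.6 145.9 231.9 187. ] 230.1 166.8
pot_floor top 0.85 [304.4 136.9 371.4 184.6] 332.7 161.7
pot_floor top 0.72 [132.7 229.4 210.8 269.6] 160.8 249.7
pot_floor top 0.32 [354.1 168.3 371.3 179.7] 361.3 173.0
rod_mid scene 0.54 [227.4 147.3 234.9 189.7] 230.0 166.0
rod_mid top 0.57 [243.2 147.8 246.4 159.3] 244.6 150.0
rod_stand scene 0.5 [221.7 189.  236.9 205.6] 228.1 197.9
rod_stand top 0.74 [234.2 149.3 252.2 167.3] 245.3 157.4
ink_tub_lime scene 0.89 [228.7 195.6 273.7 239.7] 253.4 214.9
ink_tub_lime top 0.79 [222.1 182.6 264.3 224.1] 242.4 204.3
red 132 359.93939393939394 173.37121212121212 [[11.7, -0.3], [-0.3, 14.3]] 354 367 167 180
```

View pics/c.png

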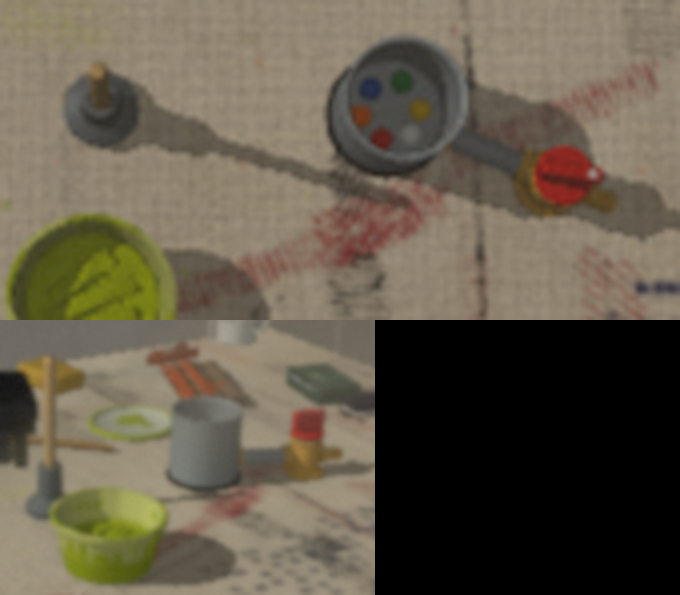

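The crop shows the steel pot with six beads and the brass cock with its red key. The flange centre is at top (361.2,174.2), and the wing is about 15-20° anticlockwise of the pipe, which fits the spring rest of 0.35. Next I compute positions.

Run:
```python
from h import *
f=lambda x,y:(220+x/4-.4,130+y/4-.4)
P=atz("top",f(409,97),.095);F=atz("top",f(405,104),.008)
K=atz("top",f(565,177),.0615);print("rim",P,"key",K,"dist",np.linalg.norm(P[:2]-K[:2]),"pipe ang",np.degrees(np.arctan2(*(K-P)[[1,0]])))
p1=atz("top",f(540,175),.075);p2=atz("top",f(587,183),.075);print("wing ang",np.degrees(np.arctan2(*(p2-p1)[[1,0]])))
for n,c in dict(blue=(371,89),green=(402,80),yellow=(420,110),white=(411,132),red=(382,138),orange=(362,116)).items(): print(n,atz("top",f(*c),.017))
print("scene key wing top proj",proj("scene",[K[0],K[1],.076]),"(obs 333,171)",'pot rim',proj("scene",[P[0],P[1],.095]))
# rod: scene top end / top-view top end
a=cv2.imread("pics/a.png")
print("rodtop tri",tri((229.4,148.5),f(97,66)),"stand tube top",atz("top",f(104,98),.062), "tub",atz("top",(243,203),.066))
print("tcp",r.sense()["tool_pos"])
from scipy.spatial.transform import Rotation as R
print(R.from_rotvec(r.sense()["orientation"]).as_matrix().round(3))
```

```text
rim [0.6174 0.0143 0.095 ] key [ 0.5589 -0.1079  0.0615] dist 0.13548095807160504 pipe ang -115.58152925793888
wing ang -100.74700078943471
blue [0.6358 0.0316 0.017 ]
green [0.6425 0.0071 0.017 ]
yellow [ 0.6185 -0.0064  0.017 ]
white [0.6013 0.0012 0.017 ]
red [0.597  0.0241 0.017 ]
orange [0.6146 0.0393 0.017 ]
scene key wing top proj [332.2 169. ] (obs 333,171) pot rim [292.  164.3]
rodtop tri (array([0.6288, 0.2414, 0.1811]), 0.0066) stand tube top [0.6259 0.2409 0.062 ] tub [0.4775 0.2515 0.066 ]
tcp [0.22413426 0.58344739 0.23955963]
[[-0.933  0.359  0.   ]
 [ 0.359  0.933  0.   ]
 [ 0.     0.    -1.   ]]
```

>>> {"op": "servo_tool", "data": {"moves": [{"xyz":[0.042,-0.0865,0],"rot":[0,0,-0.168]},{"xyz":[0.042,-0.0865,0],"rot":[0,0,-0.168]},{"xyz":[0.042,-0.0865,0],"rot":[0,0,-0.168]},{"xyz":[0.042,-0.0865,0],"rot":[0,0,-0.168]},{"xyz":[0.042,-0.0865,0],"rot":[0,0,-0.168]},{"xyz":[0.042,-0.0865,0],"rot":[0,0,-0.168]},{"xyz":[0.042,-0.0865,0],"rot":[0,0,-0.168]},{"xyz":[0.042,-0.0865,0],"rot":[0,0,-0.168]}], "gripper": 0}}

```text
clock: 2.6
tool_pos: [0.3926, 0.2356, 0.2399]
orientation: [1.564, 2.725, 0.002]
ft_force: [0.2, 0.4, 0.1]
opening: 0.087
grip_force: 0.0
```

>>> {"op": "servo_tool", "data": {"moves": [{"xyz":[0.042,-0.0865,0],"rot":[0,0,-0.168]},{"xyz":[0.042,-0.0865,0],"rot":[0,0,-0.168]},{"xyz":[0.042,-0.0865,0],"rot":[0,0,-0.168]},{"xyz":[0.042,-0.0865,0],"rot":[0,0,-0.168]},{"xyz":[0.042,-0.0865,0],"rot":[0,0,-0.168]},{"xyz":[0.042,-0.0865,0],"rot":[0,0,-0.168]},{"xyz":[0.042,-0.0865,0],"rot":[0,0,-0.168]},{"xyz":[0,0,0]}]}}

```text
validation failed for argument at $.mo...
```

>>> {"op": "servo_tool", "data": {"moves": [{"xyz":[0.0414,-0.0862,0],"rot":[0,0,-0.167]},{"xyz":[0.0414,-0.0862,0],"rot":[0,0,-0.167]},{"xyz":[0.0414,-0.0862,0],"rot":[0,0,-0.167]},{"xyz":[0.0414,-0.0862,0],"rot":[0,0,-0.167]},{"xyz":[0.0414,-0.0862,0],"rot":[0,0,-0.167]},{"xyz":[0.0414,-0.0862,0],"rot":[0,0,-0.167]},{"xyz":[0.0414,-0.0862,0],"rot":[0,0,-0.167]},{"xyz":[0.0414,-0.0862,0],"rot":[0,0,-0.167]}]}}

```text
clock: 3.4
tool_pos: [0.5584, -0.1091, 0.24]
orientation: [2.37, 2.062, 0.002]
ft_force: [0.6, 0.5, 0.6]
opening: 0.087
grip_force: 0.0
```

>>> {"op": "servo_tool", "data": {"moves": [{"xyz":[0,0,-0.08],"rot":[0,0,0]},{"xyz":[0,0,-0.08],"rot":[0,0,0]},{"xyz":[0,0,-0.04],"rot":[0,0,0]},{"xyz":[0,0,0],"rot":[0,0,0]}]}}

```text
clock: 3.8
tool_pos: [0.5559, -0.1071, 0.1368]
orientation: [-2.365, -2.063, 0.006]
ft_force: [0.5, 0.8, -0.3]
opening: 0.0869
grip_force: 0.0
```

Run:
```python
from h import *
from scipy.spatial.transform import Rotation as R
s=r.sense();print(s["clock"],s["tool_pos"],R.from_rotvec(s["orientation"]).as_matrix().round(3).tolist(),s["q"].round(2),s["ft_force"])
a=r.snapshot("scene");cv2.imwrite("pics/d.png",np.hstack([cv2.resize(a[100:220,260:400],None,fx=5,fy=5,interpolation=2)]))
print(proj("scene",s["tool_pos"]))
```

```text
3.8 [ 0.55594359 -0.10706091  0.1368321 ] [[0.136, 0.991, -0.005], [0.991, -0.136, -0.0], [-0.001, -0.005, -1.0]] [-0.41  0.32  0.62  1.77 -0.21  1.12  0.14] [ 0.54631557  0.75259652 -0.26001991]
[334.4 151.6]
```

View pics/d.png

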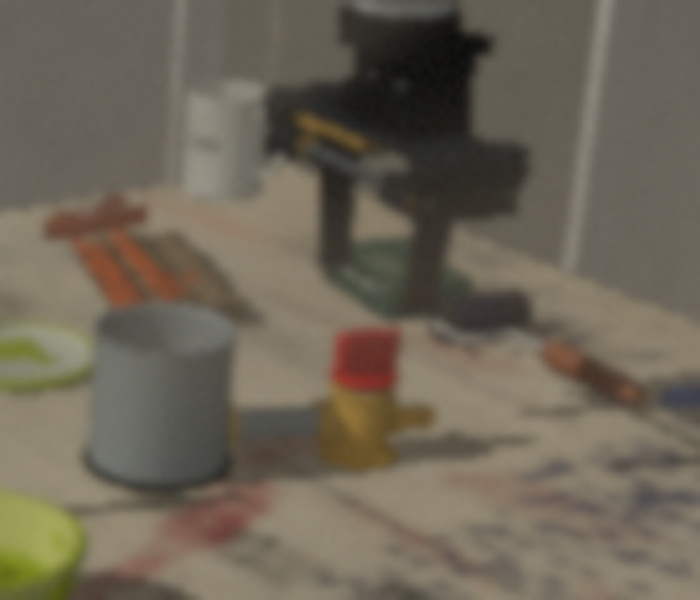

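The crop shows the open jaws straddling the line above the red key; the wing is at scene (333,167) and the fingertips at scene (327,153) and (343,161). I'm going down onto it.

>>> {"op": "servo_tool", "data": {"moves": [{"xyz":[0.001,-0.001,-0.04],"rot":[0,0,0]},{"xyz":[0.001,-0.001,-0.04],"rot":[0,0,0]},{"xyz":[0,0,-0.03],"rot":[0,0,0]},{"xyz":[0,0,0],"rot":[0,0,0]},{"xyz":[0,0,0],"rot":[0,0,0]}]}}

```text
clock: 4.35
tool_pos: [0.5593, -0.1084, 0.0856]
orientation: [2.367, 2.065, 0.001]
ft_force: [0.1, 0.6, 0.3]
opening: 0.0868
grip_force: 0.0
```

>>> {"op": "servo_tool", "data": {"moves": [{"xyz":[0,0,-0.006],"rot":[0,0,0]},{"xyz":[0,0,0],"rot":[0,0,0]},{"xyz":[0,0,0],"rot":[0,0,0]},{"xyz":[0,0,0],"rot":[0,0,0]},{"xyz":[0,0,0],"rot":[0,0,0]},{"xyz":[0,0,0],"rot":[0,0,0]},{"xyz":[0,0,0],"rot":[0,0,0]},{"xyz":[0,0,0],"rot":[0,0,0]}], "gripper": 1, "squeeze": 10}}

```text
clock: 5.15
tool_pos: [0.5587, -0.1083, 0.0816]
orientation: [-2.367, -2.065, 0.0]
ft_force: [0.9, -0.8, 0.1]
opening: 0.031
grip_force: 0.0
```

Run:
```python
from h import *
s=r.sense();print({k:np.round(s[k],4).tolist() for k in("clock","tool_pos","orientation","ft_force","moment","opening","grip_force","q")})
```

```text
{'clock': 5.15, 'tool_pos': [0.5587, -0.1083, 0.0816], 'orientation': [-2.3672, -2.0654, 0.0], 'ft_force': [0.9425, -0.8298, 0.106], 'moment': [-0.087, 0.0794, 0.0457], 'opening': 0.031, 'grip_force': 0.0, 'q': [-0.383, 0.3965, 0.5981, 1.8141, -0.2597, 1.0099, 0.1826]}
```

Still closing; continue.

>>> {"op": "servo_tool", "data": {"moves": [{"xyz":[0,0,0],"rot":[0,0,0]},{"xyz":[0,0,0],"rot":[0,0,0]},{"xyz":[0,0,0],"rot":[0,0,0]},{"xyz":[0,0,0],"rot":[0,0,0]}]}}

```text
clock: 5.55
tool_pos: [0.5598, -0.1083, 0.0818]
orientation: [2.366, 2.064, 0.002]
ft_force: [4.5, 0.4, -2.9]
opening: 0.0117
grip_force: 10.0
```

Run:
```python
from h import *
s=r.sense();print({k:np.round(s[k],4).tolist() for k in("clock","tool_pos","orientation","ft_force","moment","opening","grip_force","q")})
```

```text
{'clock': 5.55, 'tool_pos': [0.5598, -0.1083, 0.0818], 'orientation': [2.3656, 2.0644, 0.0025], 'ft_force': [4.5007, 0.3504, -2.9483], 'moment': [-0.1434, -1.0837, 0.0322], 'opening': 0.0117, 'grip_force': 9.9993, 'q': [-0.3831, 0.3967, 0.5979, 1.8133, -0.2601, 1.0081, 0.1826]}
```

>>> {"op": "servo_tool", "data": {"moves": [{"xyz":[0.003,0,0],"rot":[0,0,0.14]},{"xyz":[0,0,0],"rot":[0,0,0.28]},{"xyz":[0,0,0],"rot":[0,0,0.28]},{"xyz":[0,0,0],"rot":[0,0,0.28]},{"xyz":[0,0,0],"rot":[0,0,0.28]}], "squeeze": 30}}

```text
clock: 6.05
tool_pos: [0.5596, -0.1084, 0.0817]
orientation: [-1.603, -2.7, 0.001]
ft_force: [-4.4, 0.6, 4.7]
opening: 0.0118
grip_force: 30.0
```

```bash
cat > st.py <<'E'
from h import *
s=r.sense();print({k:np.round(s[k],4).tolist() for k in("clock","tool_pos","orientation","ft_force","moment","opening","grip_force","q")})
o=s["orientation"];print("tool y ang",np.degrees(2*np.arctan2(o[1],o[0]))%180-90)
E
python3 st.py
```

```text
{'clock': 6.05, 'tool_pos': [0.5596, -0.1084, 0.0817], 'orientation': [-1.6028, -2.7005, 0.0005], 'ft_force': [-4.4302, 0.5731, 4.7188], 'moment': [0.0355, 0.9969, -0.0688], 'opening': 0.0118, 'grip_force': 30.0002, 'q': [-0.2842, 0.3784, 0.4756, 1.8055, -0.2017, 1.0069, 0.7707]}
tool y ang 28.618111938189514
```

>>> {"op": "servo_tool", "data": {"moves": [{"xyz":[-0.001,0,0],"rot":[0,0,0.25]},{"xyz":[0,0,0],"rot":[0,0,0.25]},{"xyz":[0,0,0],"rot":[0,0,0.25]},{"xyz":[0,0,0],"rot":[0,0,0.25]},{"xyz":[0,0,0],"rot":[0,0,0.25]},{"xyz":[0,0,0],"rot":[0,0,0]}]}}

```text
clock: 6.65
tool_pos: [0.5592, -0.1088, 0.0817]
orientation: [-0.701, -3.061, 0.0]
ft_force: [-3.6, -0.5, 5.0]
opening: 0.0118
grip_force: 30.0
```

```bash
python3 st.py
python3 - <<'E'
from h import *
b=r.snapshot("top");cv2.imwrite("pics/e.png",cv2.resize(b[130:210,290:400],None,fx=7,fy=7,interpolation=2))
E
```

```text
{'clock': 6.65, 'tool_pos': [0.5592, -0.1088, 0.0817], 'orientation': [-0.7013, -3.0614, 0.0002], 'ft_force': [-3.6481, -0.5341, 4.9698], 'moment': [-0.1424, 0.9742, -0.0341], 'opening': 0.0118, 'grip_force': 29.9992, 'q': [-0.1919, 0.3643, 0.3632, 1.8019, -0.1506, 1.0033, 1.3512]}
tool y ang 64.19363766863592
```

View pics/e.png

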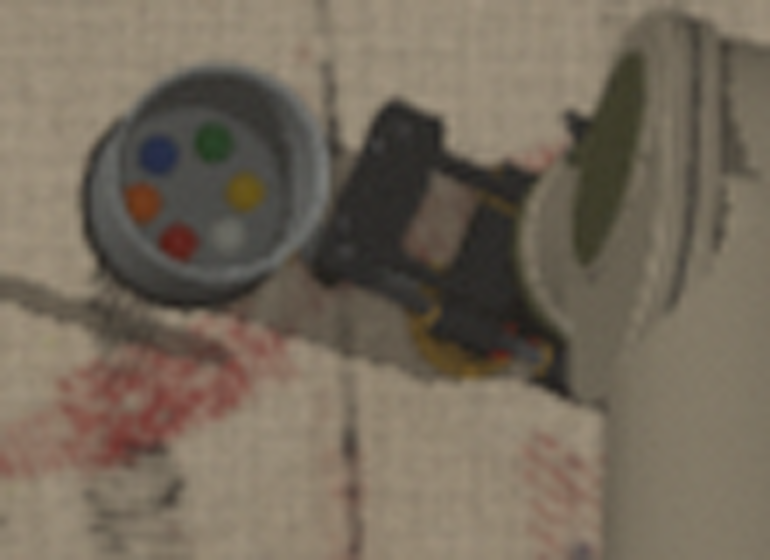

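The view shows the gripper's long axis lined up with the pipe over the cock, at crop (440,270), so the wing is across the pipe. Next I press.

>>> {"op": "servo_tool", "data": {"moves": [{"xyz":[0,0,-0.003],"rot":[0,0,0]},{"xyz":[0,0,-0.003],"rot":[0,0,0]},{"xyz":[0,0,-0.003],"rot":[0,0,0]},{"xyz":[0,0,0],"rot":[0,0,0]}], "squeeze": 50}}

```text
clock: 7.1
tool_pos: [0.5593, -0.1088, 0.0775]
orientation: [-0.711, -3.059, 0.0]
ft_force: [-5.4, -1.1, 9.6]
opening: 0.012
grip_force: 50.0
```

>>> {"op": "servo_tool", "data": {"moves": [{"xyz":[0,0,-0.003],"rot":[0,0,0.01]},{"xyz":[0,0,-0.003],"rot":[0,0,0.01]},{"xyz":[0,0,-0.003],"rot":[0,0,0]},{"xyz":[0,0,0],"rot":[0,0,0]}]}}

```text
clock: 7.5
tool_pos: [0.5598, -0.1089, 0.0762]
orientation: [0.696, 3.063, 0.002]
ft_force: [-20.1, 2.0, 43.8]
opening: 0.0116
grip_force: 50.0
```

>>> {"op": "servo_tool", "data": {"moves": [{"xyz":[-0.001,0,0.002],"rot":[0,0,0]},{"xyz":[0,0,0],"rot":[0,0,0]}]}}

```text
clock: 7.7
tool_pos: [0.5596, -0.1089, 0.0763]
orientation: [0.696, 3.062, 0.001]
ft_force: [-13.2, 1.4, 29.6]
opening: 0.0113
grip_force: 50.0
```

```bash
python3 st.py
```

```text
{'clock': 7.7, 'tool_pos': [0.5596, -0.1089, 0.0763], 'orientation': [0.6956, 3.0624, 0.0012], 'ft_force': [-13.1947, 1.3802, 29.5591], 'moment': [0.157, 3.1222, -0.0553], 'opening': 0.0113, 'grip_force': 50.009, 'q': [-0.1898, 0.3708, 0.3614, 1.8066, -0.1546, 0.9905, 1.3581]}
tool y ang 64.40536318228408
```

>>> {"op": "servo_tool", "data": {"moves": [{"xyz":[-0.001,0,0.002],"rot":[0,0,0]},{"xyz":[0,0,0],"rot":[0,0,0]},{"xyz":[0,0,0],"rot":[0,0,0]},{"xyz":[0,0,0],"rot":[0,0,0]},{"xyz":[0,0,0],"rot":[0,0,0]},{"xyz":[0,0,0],"rot":[0,0,0]}], "gripper": 0.5}}

```text
clock: 8.3
tool_pos: [0.5587, -0.1083, 0.0744]
orientation: [-0.689, -3.065, 0.0]
ft_force: [-0.2, 0.0, -0.1]
opening: 0.0424
grip_force: 0.0
```

>>> {"op": "servo_tool", "data": {"moves": [{"xyz":[0,0,0.02],"rot":[0,0,0]},{"xyz":[0,0,0.05],"rot":[0,0,0]},{"xyz":[0,0,0.09],"rot":[0,0,0]},{"xyz":[0,0,0.09],"rot":[0,0,0]},{"xyz":[-0.04,0.06,0.09],"rot":[0,0,0]},{"xyz":[-0.04,0.07,0.05],"rot":[0,0,0]},{"xyz":[-0.04,0.08,0],"rot":[0,0,0]},{"xyz":[-0.04,0.08,0],"rot":[0,0,0]}]}}

```text
clock: 9.1
tool_pos: [0.4808, 0.0337, 0.2654]
orientation: [0.689, 3.062, 0.002]
ft_force: [0.3, 0.7, -0.6]
opening: 0.0437
grip_force: 0.0
```

```bash
python3 st.py
python3 - <<'E'
from h import *
b=r.snapshot("top");a=r.snapshot("scene")
x=cv2.resize(b[130:210,290:400],None,fx=5,fy=5,interpolation=2);y=cv2.resize(a[140:210,270:380],None,fx=5,fy=5,interpolation=2)[:, :550]
y=y[:200+150]
cv2.imwrite("pics/f.png",np.vstack([x[100:350],y]))
E
```

```text
{'clock': 9.1, 'tool_pos': [0.4808, 0.0337, 0.2654], 'orientation': [0.6894, 3.0622, 0.0021], 'ft_force': [0.2937, 0.663, -0.6319], 'moment': [0.0212, 0.0058, 0.0189], 'opening': 0.0437, 'grip_force': 0.0, 'q': [-0.4222, -0.0117, 0.2569, 1.8009, 0.0028, 1.3489, 0.962]}
tool y ang 64.6258978102442
```

View pics/f.png

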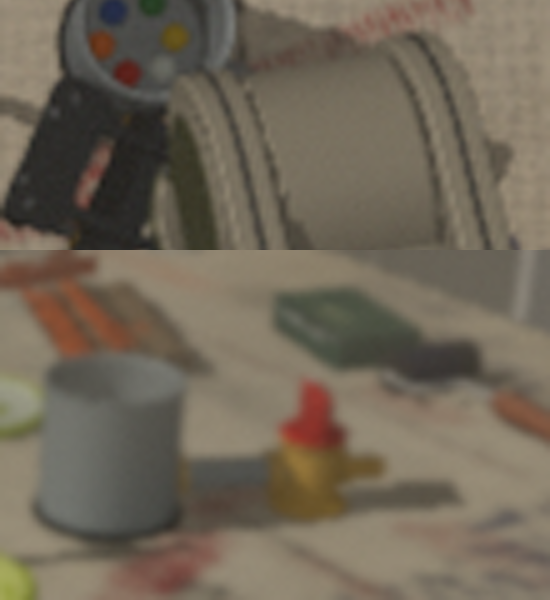

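The picture shows the wing edge-on, now across the pipe, at crop (315,405), with the flange sitting down on the barrel at crop (312,437). The cock holds. Next is the rod.

Run:
```python
from h import *
b=cv2.imread("pics/b.png")
hsv=cv2.cvtColor(b,cv2.COLOR_BGR2HSV)
print(b[142:162,238:252].astype(int)[...,2]-b[142:162,238:252].astype(int)[...,0])
for z in(.171,.196): print(z,[atz("top",(c,w),z).tolist() for c,w in((243.9,146.1),(244.3,147.5),(244.5,149))])
for top in ([.627,.241,.196],[.627,.241,.171],[.627,.241,.062]): print(proj("scene",top),proj("top",top))
m=r.mark_of("top","rod_mid");n=r.mark_of("scene","rod_mid");print([(x["centre"],x["p"]) for x in m],[(x["centre"],x["p"]) for x in n])
a=cv2.imread("pics/a.png").astype(int)
print((a[142:200:3,222:240,2]-a[142:200:3,222:240,0]))
```

```text
[[36 32 32 34 35 34 35 36 34 35 33 32 33 33]
 [30 30 32 32 31 31 31 31 31 30 30 31 31 31]
 [30 31 31 31 30 30 31 30 30 29 31 31 32 31]
 [30 31 31 31 34 41 44 40 31 32 28 31 32 31]
 [31 31 31 33 45 61 62 55 35 30 31 31 30 32]
 [32 30 31 37 55 67 65 57 39 26 28 31 31 31]
 [30 29 27 30 49 64 68 57 33 17 17 23 30 31]
 [30 23 14 18 35 50 53 44 24 11  7 10 17 23]
 [22 12  2 11 29 38 33 28 23 13  3  2  5  9]
 [ 9  3  3  7 20 35 29 28 24 14  4  4  3  6]
 [ 2  4  3  3 17 38 31 25 25 11  4  5  4  4]
 [ 3  5  3  3 17 35 30 27 28 14  5  5  6  4]
 [ 3  2  3  4 17 32 30 26 27 16  5  4  7  5]
 [ 3  2  3  2 14 30 29 27 27 19  5  6  6  5]
 [ 4  3  5  4  8 21 30 29 26 15  6  6  7  5]
 [ 2  2  4  6  5  8 14 15 11  8  6  6  7  5]
 [ 3  2  4  5  5  4  4  5  3  5  6  6  6  5]
 [ 2  4  4  4  6  5  5  5  7  7  7  5  6  6]
 [ 1  2  1  4  6  7  6  7  8  8  7  7  5  7]
 [ 2  4  4  3  5  4  8  5  5  6  7  4  4  5]]
0.171 [[0.6322, 0.2442, 0.171], [0.6282, 0.2432, 0.171], [0.6239, 0.2427, 0.171]]
0.196 [[0.628, 0.2439, 0.196], [0.6241, 0.2429, 0.196], [0.6199, 0.2424, 0.196]]
[228.7 143.6] [245.  146.4]
[228.7 1
[... 898 characters left out ...]
 29  29  29  29  29  29]
 [ 26  26  29  32  37  46  54  52  44  37  32  31  30  30  29  30  30  30]
 [ 48  51  53  53  55  58  60  53  46  43  45  51  53  52  52  50  51  49]
 [ 29  30  29  32  35  44  54  52  45  37  33  32  32  32  33  33  33  34]
 [ 30  31  30  31  34  45  54  55  46  39  33  32  32  32  32  32  32  32]
 [ 30  31  28  23  24  38  51  51  43  34  23  21  25  29  31  32  32  33]
 [ 30  29  24  16   8   7   9  10   9   9   9  13  20  26  31  31  32  32]
 [ 33  30  24  14   6   5   5   6   5   5   7  10  18  25  31  32  32  33]
 [ 35  32  25  14   7   5   5   5   6   6   7   9  17  26  31  33  33  33]
 [ 30  24  16   9   5   4   3   5   5   5   5  10  16  26  35  42  46  49]]
```

>>> {"op": "servo_tool", "data": {"moves": [{"xyz":[0.0482,0.0698,0],"rot":[0,0,0]},{"xyz":[0.0482,0.0698,0],"rot":[0,0,0]},{"xyz":[0.0482,0.0698,0],"rot":[0,0,0]},{"xyz":[0.0482,0.0698,0],"rot":[0,0,0]},{"xyz":[0.0482,0.0698,0],"rot":[0,0,0]},{"xyz":[0.0482,0.0698,0],"rot":[0,0,0]},{"xyz":[0,0,0],"rot":[0,0,0]},{"xyz":[0,0,0],"rot":[0,0,0]}], "gripper": 0.1}}

```text
clock: 10.1
tool_pos: [0.6268, 0.2411, 0.2626]
orientation: [-0.69, -3.065, 0.003]
ft_force: [0.3, -1.2, -0.1]
opening: 0.0781
grip_force: 0.0
```

```bash
python3 st.py
python3 - <<'E'
from h import *
a=r.snapshot("scene");b=r.snapshot("top")
print(proj("scene",r.sense()["tool_pos"]),proj("scene",r.sense()["tool_pos"]-[0,0,.07]))
cv2.imwrite("pics/g.png",np.hstack([cv2.resize(a[90:210,180:280],None,fx=4,fy=4,interpolation=2),cv2.resize(b[130:210,330:400],None,fx=5.6,fy=6,interpolation=2)]))
E
```

```text
{'clock': 10.1, 'tool_pos': [0.6268, 0.2411, 0.2626], 'orientation': [-0.6896, -3.0646, 0.0031], 'ft_force': [0.3098, -1.2313, -0.1247], 'moment': [-0.0315, -0.0096, 0.0167], 'opening': 0.0781, 'grip_force': 0.0, 'q': [-0.5597, 0.4271, 0.1766, 1.2948, -0.0722, 1.4274, 0.7398]}
tool y ang 64.63643850695937
[229.  120.5] [229.1 144.3]
```

View pics/g.png

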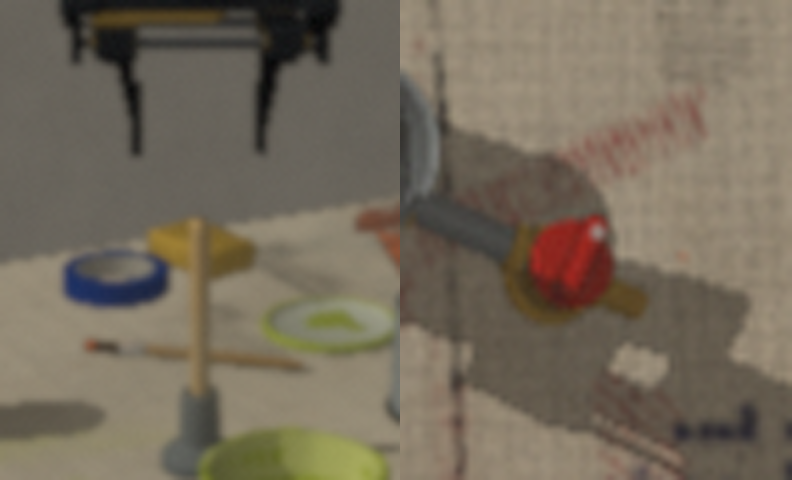

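Right half: the wing is square across the pipe, at crop (585,258). Left half: the rod top at (198,220) is centred between the fingers at (136,150) and (260,150). I'm going down.

>>> {"op": "servo_tool", "data": {"moves": [{"xyz":[-0.001,0.002,-0.06],"rot":[0,0,0]},{"xyz":[0,0,-0.06],"rot":[0,0,0]},{"xyz":[0,0,-0.05],"rot":[0,0,0]},{"xyz":[0,0,-0.02],"rot":[0,0,0]},{"xyz":[0,0,0],"rot":[0,0,0]}]}}

```text
clock: 10.7
tool_pos: [0.6251, 0.2417, 0.1681]
orientation: [-0.69, -3.064, 0.002]
ft_force: [-0.0, -0.1, 0.5]
opening: 0.0785
grip_force: 0.0
```

>>> {"op": "servo_tool", "data": {"moves": [{"xyz":[0,0,0],"rot":[0,0,0]},{"xyz":[0,0,0],"rot":[0,0,0]},{"xyz":[0,0,0],"rot":[0,0,0]},{"xyz":[0,0,0],"rot":[0,0,0]},{"xyz":[0,0,0],"rot":[0,0,0]},{"xyz":[0,0,0],"rot":[0,0,0]},{"xyz":[0,0,0],"rot":[0,0,0]},{"xyz":[0,0,0],"rot":[0,0,0]}], "gripper": 1, "squeeze": 15}}

```text
clock: 11.5
tool_pos: [0.6255, 0.2431, 0.1685]
orientation: [-0.688, -3.065, 0.0]
ft_force: [-0.0, 0.0, -0.3]
opening: 0.0224
grip_force: 0.0
```

>>> {"op": "servo_tool", "data": {"moves": [{"xyz":[0,0,0],"rot":[0,0,0]},{"xyz":[0,0,0],"rot":[0,0,0]},{"xyz":[0,0,0],"rot":[0,0,0]},{"xyz":[0,0,0],"rot":[0,0,0]}]}}

```text
clock: 11.9
tool_pos: [0.6255, 0.2431, 0.1686]
orientation: [-0.688, -3.065, -0.0]
ft_force: [-0.1, 0.3, 0.8]
opening: 0.0134
grip_force: 15.0
```

>>> {"op": "servo_tool", "data": {"moves": [{"xyz":[0,0,0],"rot":[0,0,0]},{"xyz":[0,0,0.03],"rot":[0,0,0]},{"xyz":[0,0,0.05],"rot":[0,0,0]},{"xyz":[0,0,0.06],"rot":[0,0,0]},{"xyz":[0,0,0.06],"rot":[0,0,0]},{"xyz":[0,0,0.05],"rot":[0,0,0]},{"xyz":[0,0,0],"rot":[0,0,0]}], "squeeze": 40}}

```text
clock: 12.6
tool_pos: [0.6268, 0.2434, 0.2993]
orientation: [0.687, 3.059, 0.007]
ft_force: [-0.7, 0.2, -0.7]
opening: 0.0129
grip_force: 40.0
```

```bash
python3 st.py
python3 - <<'E'
from h import *
a=r.snapshot("scene");b=r.snapshot("top")
p=r.sense()["tool_pos"]
print("expect foot",proj("scene",p-[0,0,.163]),"at tip",proj("scene",p-[0,0,.03]))
D=a[100:185,215:245].astype(int)
for i in range(0,85,6): print(i+100,(D[i,:,2]-D[i,:,0]).tolist())
for t in("rod_foot","rod_mid"):print(t,[(np.round(x["centre"],1).tolist(),round(x["p"],2)) for x in r.mark_of("scene",t)])
x=r.trace("scene","rod_mid");print([(round(i["p"],2),i["box"]) for i in x])
# pot rim circle fit in top
t=r.trace("top","pot_floor");print([(round(i["p"],2),i["box"]) for i in t])
E
```

```text
{'clock': 12.6, 'tool_pos': [0.6268, 0.2434, 0.2993], 'orientation': [0.6872, 3.0594, 0.0073], 'ft_force': [-0.664, 0.1583, -0.729], 'moment': [-0.0034, -0.022, -0.0258], 'opening': 0.0129, 'grip_force': 39.9996, 'q': [-0.562, 0.4126, 0.179, 1.2391, -0.072, 1.4884, 0.7365]}
tool y ang 64.67993219689654
expect foot [228.3 164.8] at tip [228.1 120.4]
100 [12, 13, 13, 12, 13, 12, 9, 6, 4, 0, 9, 21, 33, 39, 39, 32, 20, 9, 1, 0, 5, 9, 11, 11, 14, 12, 13, 13, 12, 14]
106 [12, 12, 11, 12, 13, 12, 12, 11, 8, 6, 13, 27, 39, 43, 44, 39, 28, 14, 2, 6, 10, 12, 12, 12, 11, 12, 13, 13, 12, 13]
112 [13, 12, 13, 12, 12, 12, 13, 11, 9, 6, 9, 24, 37, 44, 45, 37, 27, 12, 5, 9, 11, 13, 13, 12, 13, 13, 13, 13, 14, 14]
118 [12, 13, 12, 13, 12, 13, 12, 13, 13, 13, 20, 34, 48, 50, 46, 38, 25, 15, 13, 13, 12, 13, 13, 13, 13, 12, 13, 13, 13, 13]
124 [12, 12, 13, 13, 13, 12, 13, 12, 12, 14, 23, 42, 58, 60, 51, 39, 25, 16, 13, 12, 13, 12, 11, 13, 13, 14, 13, 13, 13, 12]
130 [13, 12, 13, 11, 13, 12, 12, 12, 13, 13, 22, 41, 57, 57, 50, 38, 23, 15, 13, 13, 12, 12, 12, 13, 12, 13, 12, 12, 13, 13]
136 [12, 12, 12, 1
[... 593 characters left out ...]
, 30, 30, 30, 29]
166 [16, 19, 21, 25, 28, 29, 30, 31, 32, 30, 31, 29, 30, 29, 30, 30, 29, 28, 27, 26, 26, 26, 28, 28, 28, 29, 30, 30, 30, 30]
172 [30, 30, 29, 30, 31, 30, 30, 29, 30, 30, 29, 31, 30, 31, 30, 28, 27, 27, 28, 28, 28, 27, 27, 27, 28, 28, 30, 29, 32, 36]
178 [22, 29, 38, 41, 42, 44, 44, 45, 47, 47, 49, 48, 48, 50, 50, 50, 51, 49, 48, 49, 47, 48, 48, 47, 45, 45, 42, 41, 40, 38]
184 [29, 29, 29, 30, 29, 30, 30, 29, 29, 29, 29, 29, 28, 28, 28, 27, 29, 29, 29, 30, 30, 29, 30, 30, 30, 30, 31, 30, 31, 30]
rod_foot [([227.1, 166.6], 0.75)]
rod_mid [([232.1, 134.2], 0.85)]
[(0.73, [227.3, 103.3, 231.4, 166.6])]
[(0.89, [302.1, 137.9, 371.6, 183.9]), (0.82, [132.2, 229.3, 211.9, 270.0])]
```

The rod hangs straight (scene column 228, foot at row 165). I'm carrying it over the pot.

>>> {"op": "servo_tool", "data": {"moves": [{"xyz":[-0.003,-0.06,0],"rot":[0,0,0]},{"xyz":[-0.003,-0.08,0],"rot":[0,0,0]},{"xyz":[-0.003,-0.09,0],"rot":[0,0,0]},{"xyz":[-0.003,-0.09,0],"rot":[0,0,0]},{"xyz":[-0.003,-0.08,0],"rot":[0,0,0]},{"xyz":[-0.003,-0.057,0],"rot":[0,0,0]},{"xyz":[0,0,0],"rot":[0,0,0]},{"xyz":[0,0,0],"rot":[0,0,0]}]}}

```text
clock: 13.7
tool_pos: [0.6163, 0.0143, 0.2932]
orientation: [-0.69, -3.064, -0.0]
ft_force: [0.5, 0.7, 0.5]
opening: 0.013
grip_force: 40.0
```

```bash
python3 st.py
python3 - <<'E'
from h import *
p=r.sense()["tool_pos"];a=r.snapshot("scene");b=r.snapshot("top")
print("foot exp",proj("scene",p-[0,0,.163]),"pot rim ctr",proj("scene",[.6178,.015,.095]))
cv2.imwrite("pics/i.png",np.hstack([cv2.resize(a[90:210,250:350],None,fx=4,fy=4,interpolation=2),cv2.resize(b[120:200,285:351],None,fx=6,fy=6,interpolation=2)]))
E
```

```text
{'clock': 13.7, 'tool_pos': [0.6163, 0.0143, 0.2932], 'orientation': [-0.6899, -3.0641, -0.0003], 'ft_force': [0.4784, 0.6601, 0.459], 'moment': [0.0269, -0.0002, 0.0257], 'opening': 0.013, 'grip_force': 40.0, 'q': [-0.3111, 0.292, 0.2729, 1.4155, -0.0786, 1.4455, 1.0885]}
tool y ang 64.62171797779328
foot exp [292.8 154.1] pot rim ctr [291.7 164.3]
```

View pics/i.png

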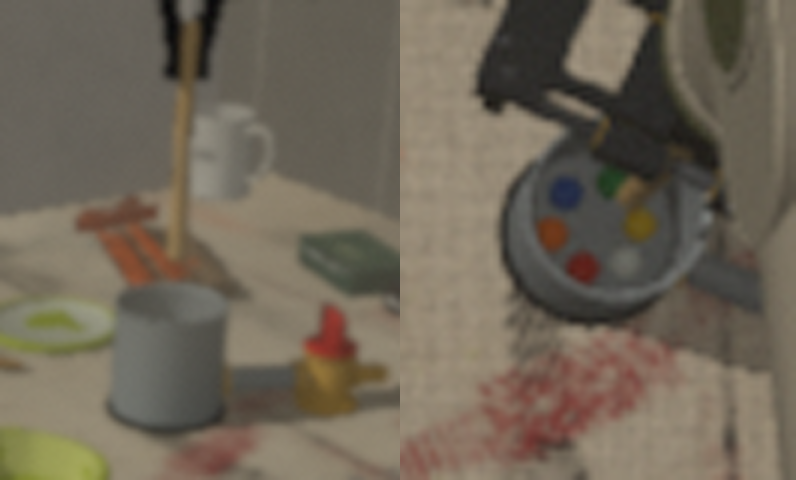

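Left: the rod hangs above the pot with its foot at scene (293.7,154.5). Right: the foot is visible at top (323.3,151.3), near the middle of the ring of beads. I check that against the projection.

Run:
```python
from h import *
p=r.sense()["tool_pos"]
print(proj("top",p-[0,0,.163]),proj("scene",p-[0,0,.015]),proj("scene",p-[0,0,.163]))
print("foot tri",tri((293.7,154.5),(322.5,151.0)),tri((293.7,154.5),(323.3,151.5)), "atz",atz("top",(323,151.3),.13), "pot ctr at .13 would be",proj("top",[.6178,.015,.13]))
```

```text
[323.  152.4] [295.  108.2] [292.3 154.2]
foot tri (array([0.6183, 0.0141, 0.1282]), 0.0082) (array([0.6176, 0.0129, 0.1282]), 0.0055) atz [0.6196 0.0162 0.13  ] pot ctr at .13 would be [323.4 151.9]
```

>>> {"op": "servo_tool", "data": {"moves": [{"xyz":[0,0,-0.05],"rot":[0,0,0]},{"xyz":[0,0,-0.06],"rot":[0,0,0]},{"xyz":[0,0,-0.05],"rot":[0,0,0]},{"xyz":[0,0,-0.035],"rot":[0,0,0]},{"xyz":[0,0,-0.025],"rot":[0,0,0]},{"xyz":[0,0,-0.012],"rot":[0,0,0]},{"xyz":[0,0,0],"rot":[0,0,0]},{"xyz":[0,0,0],"rot":[0,0,0]}]}}

```text
clock: 14.6
tool_pos: [0.617, 0.0149, 0.1785]
orientation: [0.688, 3.064, 0.001]
ft_force: [0.6, -0.3, 0.0]
opening: 0.0129
grip_force: 40.0
```

>>> {"op": "servo_tool", "data": {"moves": [{"xyz":[0,0,-0.007],"rot":[0,0,0]},{"xyz":[0.016,0.002,0],"rot":[0,0,0]},{"xyz":[0.016,0,0],"rot":[0,0,0]},{"xyz":[0.016,-0.002,0],"rot":[0,0,0]},{"xyz":[-0.0037,0.0184,0],"rot":[0,0,0]},{"xyz":[-0.0104,0.0156,0],"rot":[0,0,0]},{"xyz":[-0.0156,0.0104,0],"rot":[0,0,0]},{"xyz":[-0.0184,0.0037,0],"rot":[0,0,0]}]}}

```text
clock: 15.4
tool_pos: [0.6153, 0.0381, 0.1738]
orientation: [-0.688, -3.065, 0.004]
ft_force: [2.1, -4.3, -0.7]
opening: 0.013
grip_force: 40.0
```

>>> {"op": "servo_tool", "data": {"moves": [{"xyz":[-0.0184,-0.0037,0],"rot":[0,0,0]},{"xyz":[-0.0156,-0.0104,0],"rot":[0,0,0]},{"xyz":[-0.0104,-0.0156,0],"rot":[0,0,0]},{"xyz":[-0.0037,-0.0184,0],"rot":[0,0,0]},{"xyz":[0.0037,-0.0184,0],"rot":[0,0,0]},{"xyz":[0.0104,-0.0156,0],"rot":[0,0,0]},{"xyz":[0.0156,-0.0104,0],"rot":[0,0,0]},{"xyz":[0.0184,-0.0037,0],"rot":[0,0,0]}]}}

```text
clock: 16.2
tool_pos: [0.6172, -0.0082, 0.1742]
orientation: [-0.687, -3.065, -0.005]
ft_force: [1.6, 4.2, 0.5]
opening: 0.0135
grip_force: 40.0
```

```bash
python3 st.py
cat > beads.py <<'E'
from h import *
r.snapshot("top")
i0=dict(blue=(.6358,.0316),green=(.6425,.0071),yellow=(.6185,-.0064),white=(.6013,.0012),red=(.597,.0241),orange=(.6146,.0393))
for n,p in i0.items():
    for m in r.mark_of("top",f"bead_{n}_center")[:2]:
        q=atz("top",m["centre"],.017);print(n,round(m["p"],2),np.round(m["centre"],1),q[:2],"moved mm",(1000*np.linalg.norm(q[:2]-p)).round(1))
E
python3 beads.py
```

```text
{'clock': 16.2, 'tool_pos': [0.6172, -0.0082, 0.1742], 'orientation': [-0.6873, -3.065, -0.0049], 'ft_force': [1.6331, 4.2248, 0.516], 'moment': [1.6389, -0.6121, 0.0115], 'opening': 0.0135, 'grip_force': 40.0482, 'q': [-0.2748, 0.3591, 0.2719, 1.5826, -0.1043, 1.2135, 1.1468]}
tool y ang 64.72384177443982
white 0.39 [327.4 161.5] [ 0.6044 -0.0148] moved mm 16.3
```

>>> {"op": "servo_tool", "data": {"moves": [{"xyz":[0.0184,0.0037,0],"rot":[0,0,0]},{"xyz":[0.0156,0.0104,0],"rot":[0,0,0]},{"xyz":[0.0104,0.0156,0],"rot":[0,0,0]},{"xyz":[0.0037,0.0184,0],"rot":[0,0,0]},{"xyz":[-0.0037,0.0184,0],"rot":[0,0,0]},{"xyz":[-0.0104,0.0156,0],"rot":[0,0,0]},{"xyz":[-0.0156,0.0104,0],"rot":[0,0,0]},{"xyz":[-0.0184,0.0037,0],"rot":[0,0,0]}]}}

```text
clock: 17.35
tool_pos: [0.6159, 0.0375, 0.1743]
orientation: [0.689, 3.064, -0.003]
ft_force: [0.6, -5.5, 0.3]
opening: 0.0133
grip_force: 40.0
```

>>> {"op": "servo_tool", "data": {"moves": [{"xyz":[-0.0184,-0.0037,0],"rot":[0,0,0]},{"xyz":[-0.0156,-0.0104,0],"rot":[0,0,0]},{"xyz":[-0.0104,-0.0156,0],"rot":[0,0,0]},{"xyz":[-0.0037,-0.0184,0],"rot":[0,0,0]},{"xyz":[0,0,0],"rot":[0,0,0]},{"xyz":[0,0,0],"rot":[0,0,0]}]}}

```text
clock: 17.95
tool_pos: [0.5927, 0.015, 0.1743]
orientation: [0.688, 3.065, 0.002]
ft_force: [2.8, 0.4, -0.0]
opening: 0.0131
grip_force: 40.0
```

```bash
python3 st.py; python3 beads.py
python3 - <<'E'
from h import *
a=r.snapshot("scene");b=r.snapshot("top")
cv2.imwrite("pics/j.png",np.hstack([cv2.resize(a[90:210,250:350],None,fx=4,fy=4,interpolation=2),cv2.resize(b[120:200,285:351],None,fx=6,fy=6,interpolation=2)]))
E
```

```text
{'clock': 17.95, 'tool_pos': [0.5927, 0.015, 0.1743], 'orientation': [0.6884, 3.0649, 0.0018], 'ft_force': [2.8205, 0.4168, -0.0246], 'moment': [0.4064, -0.8146, -0.0005], 'opening': 0.0131, 'grip_force': 40.003, 'q': [-0.3191, 0.3055, 0.2633, 1.6497, -0.0853, 1.1969, 1.0926]}
tool y ang 64.68337540582985
```

View pics/j.png

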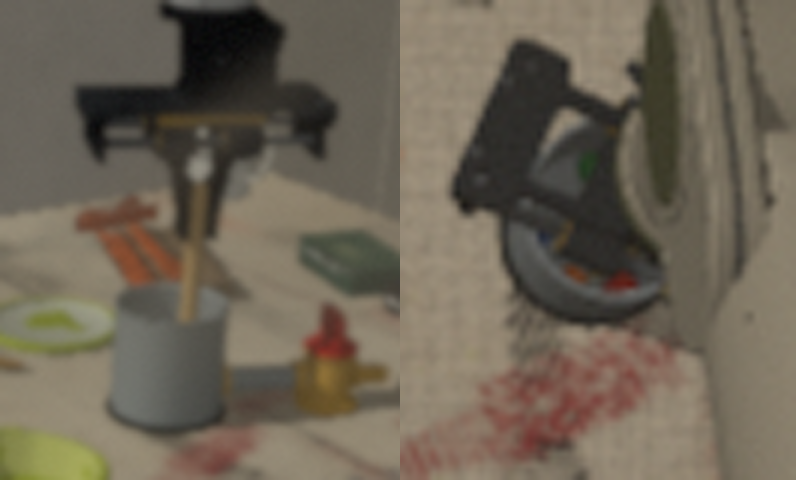

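The view shows the rod in the pot, with the beads green (587,165), blue (548,240), orange (575,272) and red (622,280) clearly shifted. I'll stir a bit more on a slightly smaller circle, then lift the rod aside to check.

>>> {"op": "servo_tool", "data": {"moves": [{"xyz":[0.006,0,0],"rot":[0,0,0]},{"xyz":[0.0032,-0.0161,0],"rot":[0,0,0]},{"xyz":[0.0091,-0.0136,0],"rot":[0,0,0]},{"xyz":[0.0136,-0.0091,0],"rot":[0,0,0]},{"xyz":[0.0161,-0.0032,0],"rot":[0,0,0]},{"xyz":[0.0161,0.0032,0],"rot":[0,0,0]},{"xyz":[0.0136,0.0091,0],"rot":[0,0,0]},{"xyz":[0.0091,0.0136,0],"rot":[0,0,0]}]}}

```text
clock: 19.2
tool_pos: [0.6356, 0.0059, 0.1734]
orientation: [-0.689, -3.063, 0.002]
ft_force: [-3.0, 0.5, -0.9]
opening: 0.013
grip_force: 40.0
```

>>> {"op": "servo_tool", "data": {"moves": [{"xyz":[0.0032,0.0161,0],"rot":[0,0,0]},{"xyz":[-0.0032,0.0161,0],"rot":[0,0,0]},{"xyz":[-0.0091,0.0136,0],"rot":[0,0,0]},{"xyz":[-0.0136,0.0091,0],"rot":[0,0,0]},{"xyz":[-0.0161,0.0032,0],"rot":[0,0,0]},{"xyz":[0,-0.01,0],"rot":[0,0,0]},{"xyz":[0,-0.01,0.01],"rot":[0,0,0]},{"xyz":[0,0,0.02],"rot":[0,0,0]}]}}

```text
clock: 20.0
tool_pos: [0.616, 0.0241, 0.1892]
orientation: [-0.691, -3.064, 0.001]
ft_force: [-0.1, -0.3, -0.5]
opening: 0.0133
grip_force: 40.0
```

>>> {"op": "servo_tool", "data": {"moves": [{"xyz":[0,0,0.05],"rot":[0,0,0]},{"xyz":[0,0,0.06],"rot":[0,0,0]},{"xyz":[0,0,0.06],"rot":[0,0,0]},{"xyz":[0,0,0.06],"rot":[0,0,0]},{"xyz":[0,0.07,0],"rot":[0,0,0]},{"xyz":[0,0.09,0],"rot":[0,0,0]},{"xyz":[0,0.09,0],"rot":[0,0,0]},{"xyz":[0,0.05,0],"rot":[0,0,0]}]}}

```text
clock: 20.8
tool_pos: [0.6157, 0.1802, 0.3048]
orientation: [-0.682, -3.066, -0.004]
ft_force: [-1.1, 0.9, 0.0]
opening: 0.0129
grip_force: 40.0
```

```bash
python3 st.py; python3 beads.py
python3 - <<'E'
from h import *
r.snapshot("scene");print([(np.round(m["centre"],1).tolist(),round(m["p"],2)) for m in r.mark_of("scene","rod_foot")],proj("scene",r.sense()["tool_pos"]-[0,0,.163]))
b=r.snapshot("top")
cv2.imwrite("pics/k.png",cv2.resize(b[120:200,250:350],None,fx=7,fy=7,interpolation=2))
E
```

```text
{'clock': 20.8, 'tool_pos': [0.6157, 0.1802, 0.3048], 'orientation': [-0.6822, -3.0662, -0.0036], 'ft_force': [-1.0566, 0.8927, 0.0086], 'moment': [-0.0213, -0.0073, -0.0115], 'opening': 0.0129, 'grip_force': 40.0001, 'q': [-0.5053, 0.3445, 0.2033, 1.3196, -0.0707, 1.4835, 0.8255]}
tool y ang 64.91216690223371
yellow 0.6 [323.  148.1] [ 0.6471 -0.0022] moved mm 28.9
white 0.56 [329.  155.3] [ 0.6239 -0.0204] moved mm 31.3
[([251.3, 160.5], 0.5)] [250.  158.8]
```

```bash
cat > col.py <<'E'
from h import *
b=r.snapshot("top");sub=b[138:176,302:342]
hsv=cv2.cvtColor(cv2.resize(sub,None,fx=4,fy=4,interpolation=2),cv2.COLOR_BGR2HSV)
i0=dict(blue=(.6358,.0316),green=(.6425,.0071),yellow=(.6185,-.0064),white=(.6013,.0012),red=(.597,.0241),orange=(.6146,.0393))
H,S,V=[hsv[...,i].astype(int) for i in range(3)]
M=dict(blue=(H>105)&(H<130)&(S>90),green=(H>45)&(H<80)&(S>90),yellow=(H>18)&(H<32)&(S>120),orange=(H>8)&(H<=16)&(S>120),red=((H<=6)|(H>174))&(S>120),white=(S<40)&(V>125))
for n,m in M.items():
    k,l,st,c=cv2.connectedComponentsWithStats(m.astype(np.uint8))
    for j in sorted(range(1,k),key=lambda j:-st[j,4])[:2]:
        px=(302+(c[j][0]+.5)/4-.5,138+(c[j][1]+.5)/4-.5);q=atz("top",px,.017)
        print(n,st[j,4],np.round(px,1),q[:2],"moved",(1000*np.linalg.norm(q[:2]-i0[n])).round(1),"r",(1000*np.linalg.norm(q[:2]-[.6178,.015])).round(1))
E
python3 col.py
```

```text
yellow 313 [322.6 148.6] [ 0.6455 -0.0008] moved 27.6 r 31.9
white 20 [330.  141.3] [ 0.6682 -0.0248] moved 71.8 r 64.2
white 11 [326.6 139.5] [ 0.6741 -0.0143] moved 74.4 r 63.5
```

View pics/k.png

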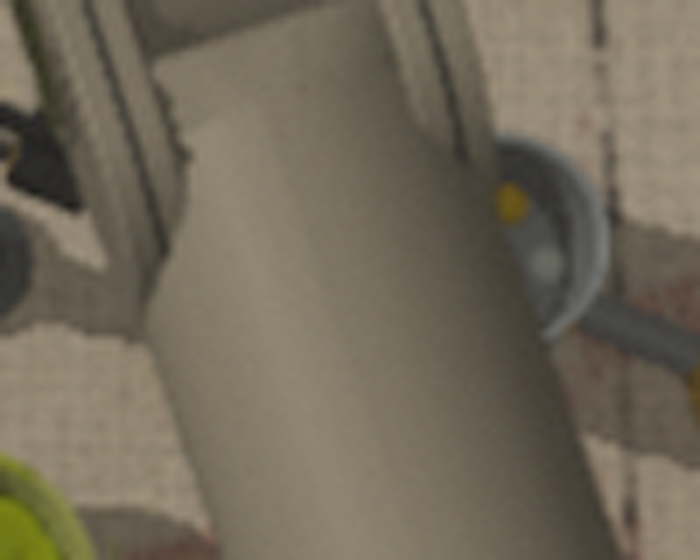

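The arm hides most of the pot; yellow shows at top (323,149) and white at (327.5,157). I'm moving further aside.

>>> {"op": "servo_tool", "data": {"moves": [{"xyz":[0,0.08,0],"rot":[0,0,0]},{"xyz":[0,0.08,0],"rot":[0,0,0]},{"xyz":[0,0,0],"rot":[0,0,0]}]}}

```text
clock: 21.65
tool_pos: [0.6145, 0.2624, 0.3031]
orientation: [-0.676, -3.065, -0.004]
ft_force: [-1.0, 0.1, -0.9]
opening: 0.0126
grip_force: 40.0
```

```bash
python3 col.py; python3 beads.py
```

```text
blue 43 [308.8 159.6] [0.6116 0.0434] moved 26.9 r 29.1
green 193 [313.7 147.8] [0.6485 0.0269] moved 20.7 r 32.9
yellow 353 [322.3 148.7] [ 0.6453 -0.    ] moved 27.6 r 31.3
orange 65 [314.  165.3] [0.5933 0.0277] moved 24.3 r 27.6
red 282 [323.5 165.5] [ 0.5922 -0.002 ] moved 26.5 r 30.7
white 60 [318.5 138.9] [0.6766 0.0109] moved 75.9 r 58.9
white 29 [328.5 140.5] [ 0.6708 -0.0202] moved 72.7 r 63.6
green 0.4 [313.5 145.3] [0.6565 0.0274] moved mm 24.7
yellow 0.61 [323.1 147.8] [ 0.648  -0.0026] moved mm 29.7
white 0.56 [325.9 156.8] [ 0.6194 -0.0105] moved mm 21.6
red 0.59 [328.1 169.7] [ 0.5785 -0.0162] moved mm 44.3
```

The pot is now visible. All six beads have moved more than 18 mm: blue 27, green 21, yellow 28, orange 24, red 27, white about 24 (white at top (327.9,157.1)). The widest gap is between green and blue, at azimuth about 61°. I'll set the rod there with a slight outward lean on the rim.

>>> {"op": "servo_tool", "data": {"moves": [{"xyz":[0.0066,-0.0708,0],"rot":[0,0,0]},{"xyz":[0.0066,-0.0708,0],"rot":[-0.053,0.025,0]},{"xyz":[0.0066,-0.0708,0],"rot":[-0.053,0.025,0]},{"xyz":[0.0066,-0.0708,0],"rot":[-0.053,0.025,0]},{"xyz":[0.0066,-0.0708,0],"rot":[0,0,0]},{"xyz":[0.0066,-0.0708,0],"rot":[0,0,0]},{"xyz":[0,0,0],"rot":[0,0,0]},{"xyz":[0,0,0],"rot":[0,0,0]}]}}

```text
clock: 22.85
tool_pos: [0.6362, 0.0418, 0.3044]
orientation: [-0.688, -3.043, 0.133]
ft_force: [-0.4, 0.3, 0.2]
opening: 0.013
grip_force: 40.0
```

```bash
cat > ft.py <<'E'
from h import *
from scipy.spatial.transform import Rotation as R
s=r.sense();p=s["tool_pos"];zt=R.from_rotvec(s["orientation"]).as_matrix()[:,2];f=p+.163*zt
print("p",p,"zt",zt.round(3),"foot",f.round(4),"off from ctr",((f-[.6178,.015,0])*1000).round(1),proj("scene",f),"rod at rim",(1000*((p+zt*((.095-.163*0)/1))-0)).round(0) if 0 else "")
r.snapshot("scene");print([(np.round(m["centre"],1).tolist(),round(m["p"],2)) for m in r.mark_of("scene","rod_foot")],[m["box"] for m in r.trace("scene","rod_mid")[:1]])
E
python3 ft.py
```

```text
p [0.6361798  0.04179283 0.30438063] zt [-0.037 -0.079 -0.996] foot [0.6301 0.0289 0.142 ] off from ctr [ 12.3  13.9 142. ] [286.7 150. ] rod at rim 
[([230.7, 207.0], 0.26)] [[283.6, 94.4, 291.1, 151.9]]
```

>>> {"op": "servo_tool", "data": {"moves": [{"xyz":[0,0.016,0],"rot":[0,0,0]},{"xyz":[0,0,-0.05],"rot":[0,0,0]},{"xyz":[0,0,-0.06],"rot":[0,0,0]},{"xyz":[0,0,-0.06],"rot":[0,0,0]},{"xyz":[0,0,-0.05],"rot":[0,0,0]},{"xyz":[0,0,-0.025],"rot":[0,0,0]},{"xyz":[0,0,-0.012],"rot":[0,0,0]},{"xyz":[0,0,0],"rot":[0,0,0]}]}}

```text
clock: 23.8
tool_pos: [0.6362, 0.0517, 0.1756]
orientation: [-0.683, -3.044, 0.134]
ft_force: [-0.0, 1.0, -0.9]
opening: 0.0131
grip_force: 40.0
```

```bash
python3 st.py; python3 ft.py
```

```text
{'clock': 23.8, 'tool_pos': [0.6362, 0.0517, 0.1756], 'orientation': [-0.6826, -3.0438, 0.1338], 'ft_force': [-0.0412, 0.9619, -0.9044], 'moment': [0.0985, -0.0123, -0.0054], 'opening': 0.0131, 'grip_force': 40.0004, 'q': [-0.3757, 0.4365, 0.2493, 1.4763, -0.0327, 1.2898, 0.9931]}
tool y ang 64.72007313788419
p [0.63623898 0.05168637 0.17564256] zt [-0.038 -0.079 -0.996] foot [0.6301 0.0388 0.0133] off from ctr [12.3 23.8 13.3] [282.3 187.7] rod at rim 
[] []
```

>>> {"op": "servo_tool", "data": {"moves": [{"xyz":[0,0,-0.004],"rot":[0,0,0]},{"xyz":[0,0,-0.003],"rot":[0,0,0]},{"xyz":[0,0,-0.002],"rot":[0,0,0]},{"xyz":[0,0,0],"rot":[0,0,0]}]}}

```text
clock: 24.35
tool_pos: [0.6361, 0.0511, 0.1709]
orientation: [-0.684, -3.043, 0.134]
ft_force: [1.1, 1.3, 1.2]
opening: 0.0129
grip_force: 40.0
```

>>> {"op": "servo_tool", "data": {"moves": [{"xyz":[0.001,0.002,-0.001],"rot":[0,0,0]},{"xyz":[0.001,0.002,0],"rot":[0,0,0]},{"xyz":[0,0,0],"rot":[0,0,0]}]}}

```text
clock: 24.65
tool_pos: [0.637, 0.0523, 0.1706]
orientation: [-0.684, -3.043, 0.136]
ft_force: [-2.4, -3.4, 1.3]
opening: 0.0123
grip_force: 40.0
```

>>> {"op": "servo_tool", "data": {"moves": [{"xyz":[-0.0005,-0.001,0],"rot":[0,0,0]},{"xyz":[0,0,0],"rot":[0,0,0]},{"xyz":[0,0,0],"rot":[0,0,0]}], "squeeze": 5}}

```text
clock: 24.95
tool_pos: [0.6369, 0.0527, 0.1706]
orientation: [-0.683, -3.044, 0.134]
ft_force: [-0.4, -2.7, -0.6]
opening: 0.0135
grip_force: 5.0
```

>>> {"op": "servo_tool", "data": {"moves": [{"xyz":[0,0,0],"rot":[0,0,0]},{"xyz":[0,0,0],"rot":[0,0,0]},{"xyz":[0,0,0],"rot":[0,0,0]},{"xyz":[0,0,0],"rot":[0,0,0]},{"xyz":[0,0,0],"rot":[0,0,0]},{"xyz":[0,0,0],"rot":[0,0,0]}], "gripper": 0.45}}

```text
clock: 25.55
tool_pos: [0.6369, 0.0527, 0.1706]
orientation: [-0.684, -3.044, 0.134]
ft_force: [-0.1, 0.5, 0.5]
opening: 0.0465
grip_force: 0.0
```

```bash
python3 st.py
python3 - <<'E'
from h import *
r.snapshot("scene");print([(np.round(m["box"],1).tolist(),round(m["p"],2)) for m in r.trace("scene","rod_mid")[:2]])
p=r.sense()["tool_pos"];print(proj("scene",p),proj("scene",p-[.004,.008,.07]))
E
```

```text
{'clock': 25.55, 'tool_pos': [0.6369, 0.0527, 0.1706], 'orientation': [-0.6835, -3.0437, 0.1337], 'ft_force': [-0.1116, 0.4556, 0.5023], 'moment': [0.1356, -0.0574, -0.0368], 'opening': 0.0465, 'grip_force': 0.0, 'q': [-0.3762, 0.4419, 0.2484, 1.4798, -0.0338, 1.281, 0.9912]}
tool y ang 64.68705350894834
[([280.4, 137.0, 284.9, 167.9], 0.61)]
[279.7 141.9] [281.5 162.8]
```

The rod stays put between the open fingers. I retreat along the tool axis.

>>> {"op": "servo_tool", "data": {"moves": [{"xyz":[0.001,0.002,0.03],"rot":[0,0,0]},{"xyz":[0.003,0.005,0.06],"rot":[0,0,0]},{"xyz":[0.003,0.006,0.08],"rot":[0,0,0]},{"xyz":[0,0,0.08],"rot":[0,0,0]},{"xyz":[-0.02,0.08,0],"rot":[0,0,0]},{"xyz":[-0.02,0.09,0],"rot":[0,0,0]},{"xyz":[-0.02,0.09,0],"rot":[0,0,0]},{"xyz":[-0.02,0.09,0],"rot":[0,0,0]}]}}

```text
clock: 26.45
tool_pos: [0.5999, 0.2358, 0.2972]
orientation: [-0.684, -3.045, 0.132]
ft_force: [-0.1, 0.1, 0.5]
opening: 0.0479
grip_force: 0.0
```

>>> {"op": "servo_tool", "data": {"moves": [{"xyz":[-0.02,0.09,0],"rot":[0,0,0]},{"xyz":[-0.02,0.09,0],"rot":[0,0,0]},{"xyz":[-0.04,0.08,0],"rot":[0,0,0]},{"xyz":[0,0,0],"rot":[0,0,0]}]}}

```text
clock: 26.85
tool_pos: [0.5559, 0.372, 0.296]
orientation: [-0.667, -3.045, 0.129]
ft_force: [-0.7, 0.3, 0.8]
opening: 0.0474
grip_force: 0.0
```

```bash
python3 st.py; python3 col.py; python3 beads.py
python3 - <<'E'
from h import *
r.snapshot("scene")
for c in("scene","top"):
  print(c,[(np.round(m["box"],1).tolist(),round(m["p"],2)) for m in r.trace(c,"rod_mid")[:2]])
  for t in("ink_tub_lime","key_grip"): print(t,[(np.round(m["box"],1).tolist(),round(m["p"],2)) for m in r.trace(c,t)[:3]])
b=r.snapshot("top");cv2.imwrite("pics/l.png",np.hstack([cv2.resize(r.snapshot("scene")[110:210,260:350],None,fx=4,fy=4,interpolation=2),cv2.resize(b[125:192,295:375],None,fx=5,fy=400/67,interpolation=2)]))
E
```

```text
{'clock': 26.85, 'tool_pos': [0.5559, 0.372, 0.296], 'orientation': [-0.667, -3.0447, 0.129], 'ft_force': [-0.707, 0.2882, 0.8042], 'moment': [0.117, -0.0177, 0.0067], 'opening': 0.0474, 'grip_force': 0.0, 'q': [-0.7611, 0.4706, 0.132, 1.1647, -0.0222, 1.5867, 0.499]}
tool y ang 65.28608777068831
blue 30 [308.9 159.6] [0.6114 0.0432] moved 27.0 r 28.9
green 98 [314.4 148.1] [0.6477 0.0249] moved 18.5 r 31.5
yellow 347 [322.3 148.7] [0.6453 0.    ] moved 27.6 r 31.3
orange 67 [314.  165.3] [0.5933 0.0278] moved 24.2 r 27.6
red 276 [323.4 165.4] [ 0.5923 -0.0019] moved 26.4 r 30.6
white 102 [323.5 139.5] [ 0.6743 -0.0046] moved 73.2 r 59.8
white 4 [332.5 143.6] [ 0.6607 -0.0326] moved 68.3 r 64.1
green 0.5 [328.8 158.6] [ 0.6135 -0.0195] moved mm 39.4
yellow 0.44 [323.9 145.4] [ 0.6556 -0.0053] moved mm 37.1
white 0.43 [328.5 156.7] [ 0.6195 -0.0187] moved mm 27.0
red 0.44 [327.3 169.9] [ 0.5779 -0.0136] moved mm 42.3
scene [([280.6, 136.8, 283.8, 170.8], 0.65)]
ink_tub_lime [([229.0, 194.4, 274.5, 239.7], 0.75)]
key_grip [([332.3, 166.7, 340.3, 179.3], 0.67), ([222.7, 238.2, 247.1, 259.1], 0.63)]
top [([308.9, 140.7, 312.2, 156.3], 0.52)]
ink_tub_lime [([231.9, 183.7, 264.7, 220.1], 0.62)]
key_grip [([181.5, 255.3, 200.1, 271.6], 0.77), ([355.9, 165.0, 365.9, 178.4], 0.63)]
```

```bash
sed 's/b=r.snapshot("top")/b=cv2.imread("pics\/b.png")/' col.py > col0.py; python3 col0.py
python3 - <<'E'
from h import *
b=r.snapshot("top");x=b[140:156,304:326].astype(int)
for y in range(16): print(140+y,' '.join(f"{int(v[1]-max(v[0],v[2])):3d}" for v in x[y]))
E
```

```text
blue 216 [312.2 151.7] [0.6363 0.0322] moved 0.8 r 25.3
green 196 [319.9 150. ] [0.6412 0.0077] moved 1.4 r 24.5
yellow 312 [324.5 157. ] [ 0.6187 -0.006 ] moved 0.4 r 21.0
orange 314 [309.9 158.5] [0.6151 0.04  ] moved 0.9 r 25.1
red 273 [315.  164.2] [0.5967 0.0244] moved 0.4 r 23.1
white 23 [316.8 138.9] [0.6767 0.0165] moved 76.9 r 58.9
white 12 [329.6 141. ] [ 0.6691 -0.0238] moved 72.3 r 64.3
140 -11 -12 -11 -13 -14 -13 -18 -26 -27 -22 -12  -4  -1   1   0   2  -1   0   0  -3   0   0
141 -12 -13 -12 -11 -12 -14 -24 -30 -28 -26 -18  -2  -2  -2  -2  -3  -1  -3  -2  -1  -3   0
142 -13 -12 -12 -12 -12 -15 -23 -29 -29 -26 -15  -4  -2  -1  -2  -1   0  -2  -1  -3  -2  -2
143 -12 -12 -12 -11 -12 -13 -19 -23 -23 -18 -10  -2  -1  -2  -2  -2  -2  -3  -2  -2  -2  -2
144 -13 -12 -11 -12 -12 -13 -18 -16 -14 -13  -5  -3   0  -1  -2  -1   0  -1   0  -1  -2  -1
145 -12 -11 -12 -10  -8 -12 -17 -12 -10  -9   0   4  -1  -2  -1  -1   0  -2  -1  -2  -1  -2
146 -13 -12 -12  -7  -5 -12 -17 -12 -11  -4  12  14   7  -1   0  -1  -2  -9 -14  -9  -4  -2
147 -13 -11  -8   0  -5 -14 -16 -10 -12  -2  17  22  14   4   2  -2  -6 -14 -17 -18 -11  -4
148 -11  -9  -2   0  -6 -14 -14 -11 -12   0  23  22  17   6  -1  -3 -12 -17 -18 -17 -16  -9
149 -10  -3   1   1  -8 -15 -14 -10 -10   2  21  20  15   4   0  -4 -13 -18 -18 -18 -17 -10
150  -5   0   1  -1  -9 -15 -11  -9  -8   6  14  10   5   2   0  -4 -10 -16 -18 -17 -15  -4
151  -1   0   0  -3  -5 -11 -12 -12  -9   1   4   2  -1   0   0  -2  -5 -10 -13 -13  -9  -2
152   0   1   1  -4  -6 -11 -12 -12  -9  -1  -1  -2   0  -2   0   0   0  -3  -4  -4  -1  -1
153   0   1   1  -4 -11 -11 -10 -11  -6  -1  -2   0  -1   0  -1  -1   0  -3  -1  -1   0   1
154   1   1   1  -4 -10 -11 -12 -12  -5  -2   0  -1  -1  -1  -1  -1   0  -2  -1  -2   0  -1
155   1   0   1  -3  -7  -9 -12  -8  -3   0  -2   2   0   0   0  -2   0  -2  -1  -1  -1  -2
```

Green is partly hidden by the rod. Its visible right edge hasn't moved from the unobstructed reading, where it had moved about 20.5 mm. The rod, key and tub are steady, so I'm handing in.

```bash
python3 -c "
from cell import r
print(r.sign_off())"
```

```text
the job is handed in; nothing more can be done
None
```

The job is handed in, though the sign-off gave no verdict: the cock is shut and pressed home, all six beads were stirred about 20 mm or more from their places (green least, about 20.5 mm) and are still in the pot, the rod stands in the pot leaning on the rim, and the lime tub was not touched.

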